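# Put the microscope objectives back in their rack by length

## Task

The aligner's four microscope objectives have been cleaned and stand on the bench: put them back in their rack in order of length, one in each seat, beginning with the shortest in the seat next to the rack's thumb screw and ending with the longest at the far end. Each must stand upright, lens up, with its foot fully down in its pocket; do not tip any of them over, and leave the bottle and the loupe where they are.

Things in the scene. Friction and masses are not known exactly. Their poses are not given: they have to be found in the camera images.
- objective_40: Microscope objective, the shortest: 40 mm long, flat front with 23 mm glass. Satin metal, black ring near the foot; stands loose on its mount end, lens up, 0.11 kg. 26 mm foot, bevelled to a 34 mm round barrel 9 to 37 mm above it: grip there, fingertips at least 15 mm above the foot so as to clear the seat. Origin: centre of the foot's underside; z up.
- objective_54: Microscope objective, the second shortest: 54 mm long, its nose tapering slightly to a 26 mm front with 18 mm glass. Satin metal, black ring near the foot; stands loose on its mount end, lens up, 0.14 kg. 26 mm foot, bevelled to a 34 mm round barrel 9 to 37 mm above it: grip there, fingertips at least 15 mm above the foot so as to clear the seat. Origin: centre of the foot's underside; z up.
- objective_68: Microscope objective, the second longest: 68 mm long, its nose tapering to a 19 mm front with 12 mm glass. Satin metal, black ring near the foot; stands loose on its mount end, lens up, 0.18 kg. 26 mm foot, bevelled to a 34 mm round barrel 9 to 37 mm above it: grip there, fingertips at least 15 mm above the foot so as to clear the seat. Origin: centre of the foot's underside; z up.
- objective_82: Microscope objective, the longest: 82 mm long, its nose tapering to a 13 mm front with 7 mm glass. Satin metal, black ring near the foot; stands loose on its mount end, lens up, 0.22 kg. 26 mm foot, bevelled to a 34 mm round barrel 9 to 37 mm above it: grip there, fingertips at least 15 mm above the foot so as to clear the seat. Origin: centre of the foot's underside; z up.
- seat_a: Grey seat block of the rack, at the +y end of the row; 62 mm square, 20 mm high, fixed; four in a row 64 mm apart on a footed bar. Round flat-bottomed pocket open at the top, 40 mm across, 12 mm deep; its floor is 8 mm and the block's top 20 mm above the origin. Origin: centre of the block's underside (12 mm above the table), z up, y along the row from seat_d to seat_a.
- seat_b: Grey seat block of the rack, next to seat_a; 62 mm square, 20 mm high, fixed; four in a row 64 mm apart on a footed bar. Round flat-bottomed pocket open at the top, 40 mm across, 12 mm deep; its floor is 8 mm and the block's top 20 mm above the origin. Origin: centre of the block's underside (12 mm above the table), z up, y along the row from seat_d to seat_a.
- seat_c: Grey seat block of the rack, next to seat_d; 62 mm square, 20 mm high, fixed; four in a row 64 mm apart on a footed bar. Round flat-bottomed pocket open at the top, 40 mm across, 12 mm deep; its floor is 8 mm and the block's top 20 mm above the origin. Origin: centre of the block's underside (12 mm above the table), z up, y along the row from seat_d to seat_a.
- seat_d: Grey seat block of the rack, at the -y end of the row; 62 mm square, 20 mm high, fixed; four in a row 64 mm apart on a footed bar. Round flat-bottomed pocket open at the top, 40 mm across, 12 mm deep; its floor is 8 mm and the block's top 20 mm above the origin. Origin: centre of the block's underside (12 mm above the table), z up, y along the row from seat_d to seat_a.
- thumb_screw: Knurled steel thumb screw, 16 mm across and 23 mm high, standing fixed on one end of the rack's bar, 47.5 mm beyond the centre of the end seat (the bar's other end has only a flat screw head). It is beside seat_a or beside seat_d. Origin at its underside on the bar, z up.
- ipa_bottle: White plastic bottle with a blue cap, 36 mm across, 75 mm high, standing loose to the right of the rack; a bystander. Origin at its underside.
- loupe: Black round loupe, 36 mm across, 30 mm high, standing loose in front of the bottle; a bystander. Origin at its underside.
Mind the look-alikes: they are no part of the job. What is shaped like the objective_54 but pink is not meant.

How it is judged:
At the end, for the whole second after the job is handed in: Each objective stands in its own seat: shortest next to the thumb screw, then 54 mm, 68 mm, and the longest in the seat farthest from it. Each is within 8 mm of the seat's centre sideways, its foot within 3 mm of the pocket floor, upright within 0.12 rad (7 degrees), released and at rest (((y of thumb_screw in the frame of seat_b above 0 m and horizontal distance between objective_40 and seat_a below 0.008 m and z of objective_40 in the frame of seat_a below 0.011 m and horizontal distance between objective_54 and seat_b below 0.008 m and z of objective_54 in the frame of seat_b below 0.011 m and horizontal distance between objective_68 and seat_c below 0.008 m and z of objective_68 in the frame of seat_c below 0.011 m and horizontal distance between objective_82 and seat_d below 0.008 m and z of objective_82 in the frame of seat_d below 0.011 m) or (y of thumb_screw in the frame of seat_b below 0 m and horizontal distance between objective_40 and seat_d below 0.008 m and z of objective_40 in the frame of seat_d below 0.011 m and horizontal distance between objective_54 and seat_c below 0.008 m and z of objective_54 in the frame of seat_c below 0.011 m and horizontal distance between objective_68 and seat_b below 0.008 m and z of objective_68 in the frame of seat_b below 0.011 m and horizontal distance between objective_82 and seat_a below 0.008 m and z of objective_82 in the frame of seat_a below 0.011 m)) and angle between each of objective_40, objective_54, objective_68, objective_82's own z axis and vertical below 0.12 rad and linear speed of each of objective_40, objective_54, objective_68, objective_82 below 0.02 m/s); the robot touches nothing.
It fails at once if an objective is tipped over (by more than 0.7 rad) (angle between any of objective_40, objective_54, objective_68, objective_82's own z axis and vertical above 0.7 rad).
It fails at once if the bottle or the loupe is moved by more than 30 mm (distance of any of ipa_bottle, loupe from where it was at the start of the episode above 0.03 m).
It also fails if it takes over 86 s, if anything falls off the work surface, if the arm or the gripper's body presses on something with over 40 N, if the wrist force passes 120 N, or if a joint passes its speed limit or range.

## Robot

A 6-joint arm with a two-finger parallel gripper is mounted at the origin on a cart in front of the work surface, level with it; the furniture and walls round the work are solid. World frame = base frame: x ahead of the robot, y to its left, z up, the work surface at z = 0. Lengths are in m, angles in rad, forces in N, time in s.
With the tool pointing down it reaches from about 0.325 to 0.85 m from the base axis. Payload 4.4 kg.
Tool frame: the origin (TCP) lies at the very end of the fingers, on their centre line; the grasp point (between the pads) lies 19 mm behind it; z points along the fingers, y is the line along which they close (so a half turn about z gives the same grasp; the last joint's range is limited). The gripper opens to 94 mm and grips with 3 to 60 N. Pads are 16 mm wide; open, the fingers measure 119 mm over their backs; the gripper's body (75 mm by 177 mm) begins 78 mm behind the grasp point.
Start: joints at [-0.15, 0.207, 1.542, -0, 1.393, -0.15], TCP at [0.575, -0, 0.205] pointing down, gripper open.
Joint ranges: [-2.73, 2.73], [-0.86, 2.22], [0.23, 2.46], [-1.11, 4.25], [0.08, 2.63], [-2.82, 2.82]. Speed limits (rad/s): [2.79, 2.79, 3.14, 3.14, 3.14, 3.14].

## Interface

Orientations are given as a unit quaternion [w, x, y, z].
In Python, from station import r gives the robot as it stands.
- The arm moves only by the tool send_rows, never from a script. Its argument "motion" is one flat list of numbers, 6 for each row, row after row: the shift along the tool's x, y, z in units of 0.2 m (1.0 is 0.2 m), then the turn, a rotation vector about the tool's x, y, z in units of 30 degrees (1.0 is 30 degrees). A call has 1 to 12 rows; each row is the pose to reach, as a shift and turn from the pose commanded when the call began, along the tool's axes at that moment; what a row does not reach only later rows make up. A row lasts 1/12 s, in which the tool goes at most 41.7 mm and 7.16 degrees, less where a joint would pass 70% of its speed; a pose out of reach is approached as far as the arm can. A call with a number of a shift or a turn outside -1 to 1 is refused whole. A call with a gripper value outside its range is refused whole. "jaw" is the opening, from -1 (shut) to 1 (fully open), set as the call begins (left out, the last holds). The fingers move at their own pace and stop on an object; "grip_force" is the grip in N (left out, the last holds). Time passes only in rows, so rows that repeat a pose let the fingers close. It gives the time, the measured TCP pose, the force, the opening and the grip force at its end, in the units of the state.
- r.sense(): the state, without advancing time (a new reading comes with each control period).
- r.snapshot(name): name is "scene" or "side" or "wrist"; returns (picture, depth): 420x560x3 uint8, blue, green, red; 420x560 float32, m along the optical axis (not along the pixel's ray), 0 where there is no reading.
- r.calibration(name): a dict with "camera_matrix" (3x3 intrinsics, pixels), "camera_from_world" (4x4, takes a point from world to camera coordinates); the wrist camera has in their place "hand_eye" (4x4, takes a point from camera to tool coordinates, whose origin is the TCP and whose axes are the flange's). Camera axes: x right, y down, z forward; pixel columns grow to the right and rows downward; lengths in m; the calibration is good to about 2 mm. A picture is of the moment at which its call begins: read the wrist's pose just before it. calibration takes no time and is no camera call.
- r.close_job(): hands the job in; it is judged then, once.
The state is a dict: "time_s": time; "q": joint angles; "dq": joint speeds; "tau": joint torques, N m; "tool_pos": TCP position; "orientation": TCP orientation; "ft_force": force on the tool from outside, world axes, zero at the start; "moment": the same for the moment, N m; "finger_gap": finger opening in m; "grip_force": force on a finger pad.
Only numpy, scipy, OpenCV 4.12 (cv2) and the standard library are available. Lean on these libraries where they do the work, as an engineer would, in place of code of your own. Each camera call takes 0.05 s, during which the arm holds its last target. There are 200 camera calls.

## Working session

There is one attempt and no reset: what is moved stays moved. The work goes in short steps, Python scripts to look and compute and a tool call to move; the robot and the scene stay as the last step left them, time stands still between calls to the robot, and variables do not carry over. Pictures are saved under pics/ and viewed, at most 14 in all, crops included, and the job is handed in when it is done.

Besides the shell and the picture viewer there is one more tool, called after ">>>" as name(argument=value, ...), one argument or row to a line, values as JSON. send_rows: Moves the arm, as the interface text tells. Its arguments: {"type":"object","properties":{"motion":{"type":"array"},"jaw":{"type":"number"},"grip_force":{"type":"number"}},"required":["motion"]}

```bash
mkdir -p pics; ls
python3 - <<'E'
from station import r
import cv2,numpy as np
np.set_printoptions(precision=4,suppress=True)
print(r.sense())
for n in ("scene","side"):
    im,d=r.snapshot(n); cv2.imwrite(f"pics/{n}0.png",im); np.save(f"{n}0.npy",d)
    print(r.calibration(n))
print(r.calibration("wrist"))
E
```

```text
pics
{'time_s': 0.0, 'q': array([-0.1505,  0.2074,  1.5429,  0.    ,  1.3935, -0.1505]), 'dq': array([ 0.0017, -0.0013, -0.002 , -0.0003, -0.0001, -0.0001]), 'tau': array([ -0.0001, -37.0882, -28.1415,   0.0697,   0.0361,  -0.0002]), 'tool_pos': array([0.5742, 0.0001, 0.2043]), 'orientation': array([-0.0009,  0.7071,  0.7071, -0.0007]), 'ft_force': array([-0.1656,  0.7094, -0.0698]), 'moment': array([-0.0565,  0.0148,  0.0136]), 'grip_force': 0.0, 'finger_gap': 0.09391870068724441}
{'camera_matrix': array([[528.639 ,   0.    , 279.9609],
       [  0.    , 528.639 , 205.5601],
       [  0.    ,   0.    ,   1.    ]]), 'camera_from_world': array([[-0.7829, -0.6221,  0.0089,  0.5093],
       [-0.3491,  0.4274, -0.8339,  0.1603],
       [ 0.5149, -0.656 , -0.5518,  0.8345],
       [ 0.    ,  0.    ,  0.    ,  1.    ]])}
{'camera_matrix': array([[488.8515,   0.    , 280.9059],
       [  0.    , 488.8515, 200.3675],
       [  0.    ,   0.    ,   1.    ]]), 'camera_from_world': array([[-0.9992, -0.038 ,  0.0085,  0.502 ],
       [-0.0288,  0.5719, -0.8198, -0.0469],
       [ 0.0263, -0.8195, -0.5725,  1.169 ],
       [ 0.    ,  0.    ,  0.    ,  1.    ]])}
{'camera_matrix': array([[321.2402,   0.    , 280.826 ],
       [  0.    , 321.2402, 204.8732],
       [  0.    ,   0.    ,   1.    ]]), 'hand_eye': array([[-0.0005, -0.963 , -0.2696,  0.0795],
       [ 1.    , -0.0011,  0.0018,  0.0001],
       [-0.002 , -0.2696,  0.963 , -0.1803],
       [ 0.    ,  0.    ,  0.    ,  1.    ]])}
```

View pics/scene0.png

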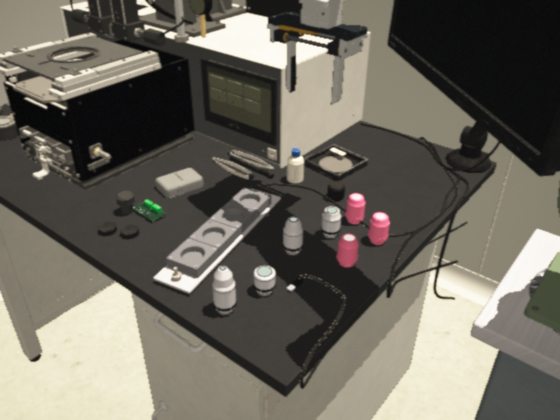

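View pics/side0.png

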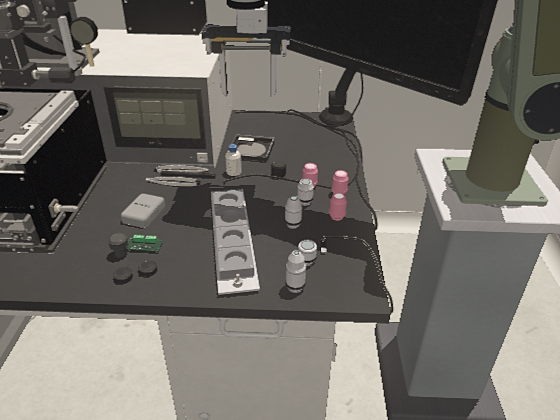

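The scene view shows the rack with four pockets. Its thumb screw seems to be at (176,273), the near +y end. The grey objectives are at about (224,290), (264,280), (292,235) and (331,221), with three pink decoys to the right, the bottle at (295,165) and the loupe at (336,188). The side view agrees: the screw is at (238,283), and the objectives are at (296,270), (307,250), (294,210) and (305,188).

Next I'll measure with a depth cloud.

```bash
cat > h.py <<'E'
import numpy as np,cv2
from station import r
from scipy.optimize import least_squares
from scipy.spatial.transform import Rotation as R
np.set_printoptions(precision=4,suppress=True)
def cam(name,s=None):
    c=r.calibration(name);K=c["camera_matrix"]
    if name=="wrist":
        w,x,y,z=s["orientation"];T=np.eye(4);T[:3,:3]=R.from_quat([x,y,z,w]).as_matrix();T[:3,3]=s["tool_pos"]
        return K,T@c["hand_eye"]
    return K,np.linalg.inv(c["camera_from_world"])
def cloud(d,K,T):
    v,u=np.mgrid[:d.shape[0],:d.shape[1]]
    P=np.dstack([(u-K[0,2])/K[0,0]*d,(v-K[1,2])/K[1,1]*d,d])
    W=P@T[:3,:3].T+T[:3,3]; W[d<=0]=np.nan
    return W
def onplane(u,v,z,K,T):
    ray=T[:3,:3]@np.array([(u-K[0,2])/K[0,0],(v-K[1,2])/K[1,1],1.]);t=(z-T[2,3])/ray[2]
    return (T[:3,3]+t*ray)
def fitc(p,rad):
    f=lambda c:np.hypot(p[:,0]-c[0],p[:,1]-c[1])-rad
    s=least_squares(f,p.mean(0)[:2],loss="soft_l1",f_scale=.002);return s.x,np.sqrt(np.mean(s.fun**2))
E
python3 - <<'E'
from h import *
for n in ("scene","side"):
    K,T=cam(n);im=cv2.imread(f"pics/{n}0.png");W=cloud(np.load(f"{n}0.npy"),K,T)
    x,y,z=np.moveaxis(W,2,0)
    print(n,"cam",T[:3,3])
    m=(x>.25)&(x<.85)&(y>-.45)&(y<.45)&(z>.007)&(z<.13)
    k,l,st,_=cv2.connectedComponentsWithStats(m.astype(np.uint8))
    for i in range(1,k):
        if st[i,4]<60: continue
        q=W[l==i]; b=q[(q[:,2]>.012)&(q[:,2]<.034)]
        e=fitc(b,.017) if len(b)>10 else None
        print(st[i],"z",np.nanpercentile(q[:,2],[2,98]),"mean",q.mean(0),"bgr",im[l==i].mean(0).round(),"fit",e)
    t=(abs(z)<.02)&(x>.3)&(x<.8)&(abs(y)<.3); print("table z",np.median(z[t]))
E
```

```text
scene cam [0.025  0.7957 0.5896]
[ 218   75  150  106 7307] z [0.0084 0.1275] mean [ 0.692  -0.1011  0.0656] bgr [110. 124. 129.] fit (array([ 0.6788, -0.0878]), np.float64(0.11187270654456556))
[ 418  122   82   49 1586] z [0.0076 0.099 ] mean [ 0.3523 -0.3022  0.0394] bgr [31. 34. 36.] fit (array([ 0.3482, -0.3025]), np.float64(0.020126557189204662))
[227 150  46  26 169] z [0.0071 0.0122] mean [0.7317 0.0149 0.0093] bgr [59. 65. 69.] fit None
[155 168  48  27 824] z [0.0079 0.0239] mean [0.781  0.1788 0.0192] bgr [145. 159. 166.] fit (array([0.782, 0.178]), np.float64(0.016386974079230572))
[327 181  18  18 264] z [0.0079 0.0309] mean [0.5036 0.0043 0.0228] bgr [36. 39. 41.] fit (array([ 0.5073, -0.0028]), np.float64(0.004903225001529894))
[ 153  188  127  105 4896] z [0.0088 0.0331] mean [0.5777 0.2742 0.0233] bgr [140. 146. 152.] fit (array([0.5789, 0.2751]), np.float64(0.06927169049477352))
[116 191  18  21 300] z [0.008  0.0404] mean [0.7924 0.3058 0.0299] bgr [54. 61. 64.] fit (array([0.8003, 0.3008]), np.float64(0.0025936528224266495))
[345 194  20  28 453] z [0.0094 0.0548]
[... 2927 characters left out ...]
fit (array([0.8019, 0.3008]), np.float64(0.002488740124509311))
[129 235  31  16 265] z [0.0071 0.0195] mean [0.7582 0.279  0.012 ] bgr [ 89. 120.  84.] fit (array([0.7588, 0.2603]), np.float64(0.004720383964411093))
[285 240  31  51 999] z [0.0105 0.0822] mean [0.4567 0.364  0.0435] bgr [137. 140. 144.] fit (array([0.4608, 0.3735]), np.float64(0.025729499035604262))
[138 261  19  15 201] z [0.0075 0.0133] mean [0.7353 0.3489 0.011 ] bgr [65. 69. 72.] fit (array([0.7355, 0.3439]), np.float64(0.006291579019700742))
[113 267  19  15 210] z [0.0074 0.0132] mean [0.7751 0.3688 0.0109] bgr [64. 67. 71.] fit (array([0.7675, 0.3597]), np.float64(0.006259968786799879))
table z 0.00032382142657638724
```

The heights identify the objectives as 82, 41, 68 and 54 mm, and both the table plane and the circle fits are good to about 1 mm. Next are the rack pose and which end the thumb screw is on.

Run:
```python
from h import *
for n in ("scene","side"):
    K,T=cam(n);im=cv2.imread(f"pics/{n}0.png");W=cloud(np.load(f"{n}0.npy"),K,T);x,y,z=np.moveaxis(W,2,0)
    m=(abs(z-.032)<.0025)&(x>.5)&(x<.72)&(y>.1)&(y<.45)
    k,l,st,_=cv2.connectedComponentsWithStats(m.astype(np.uint8));i=1+st[1:,4].argmax()
    q=W[m].astype(np.float32)
    c,wh,a=cv2.minAreaRect((q[:,:2]*1000).astype(np.float32)); print(n,"top",c,wh,a)
    b=W[(z>.008)&(z<.06)&(x>.5)&(x<.72)&(y>.1)&(y<.45)&(im.mean(2)>20)]
    c,wh,a=cv2.minAreaRect((b[:,:2]*1000).astype(np.float32)); print("all",c,wh,a)
    for lo,hi in((.1,.17),(.36,.46)):
        e=b[(b[:,1]>lo)&(b[:,1]<hi)]; print(lo,len(e),np.percentile(e[:,2],[2,50,98]) if len(e) else "")
im=cv2.imread("pics/scene0.png")[180:295,148:290];cv2.imwrite("pics/rack.png",cv2.resize(im,None,fx=5,fy=5,interpolation=2))
```

```text
scene top (588.21044921875, 253.7750244140625) (64.82991790771484, 274.3804016113281) 11.372758865356445
all (642.3115844726562, 264.79217529296875) (185.5984344482422, 300.30126953125) 10.972858428955078
0.1 661 [0.0092 0.0269 0.033 ]
0.36 1055 [0.0089 0.0129 0.033 ]
side top (590.6348266601562, 253.25955200195312) (62.00650405883789, 277.8338623046875) 11.175461769104004
all (645.2935180664062, 259.4891357421875) (181.49774169921875, 315.1131896972656) 11.127687454223633
0.1 460 [0.0104 0.0301 0.0338]
0.36 1025 [0.0093 0.0135 0.0339]
```

View pics/rack.png

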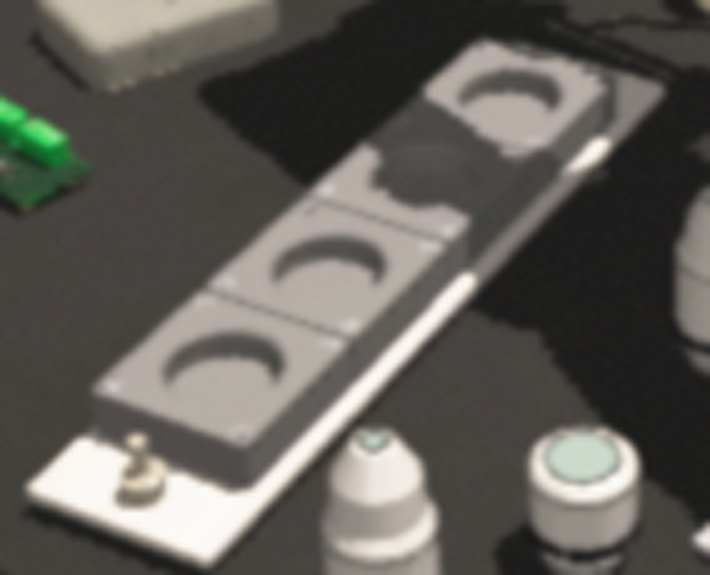

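The thumb screw stands at the near end, at crop (140,470), so seat_a gets objective_40. The far end of the bar shows nothing standing. I'll fit the pocket rims from the holes in the top-surface depth mask.

Run:
```python
from h import *
for n in ("scene","side"):
    K,T=cam(n);W=cloud(np.load(f"{n}0.npy"),K,T);x,y,z=np.moveaxis(W,2,0)
    m=((abs(z-.032)<.003)&(x>.5)&(x<.72)&(y>.1)&(y<.45)).astype(np.uint8)
    cs,h=cv2.findContours(m,cv2.RETR_CCOMP,cv2.CHAIN_APPROX_NONE)
    C=[]
    for c,hh in zip(cs,h[0]):
        if hh[3]>=0 and cv2.contourArea(c)>40:
            p=np.array([onplane(u,v,.032,K,T)[:2] for u,v in c[:,0]]);s,e=fitc(p,.020);C.append(s);print(n,s,e,len(c))
    C=np.array(C);C=C[C[:,1].argsort()[::-1]]; print(np.linalg.norm(np.diff(C,axis=0),axis=1))
```

```text
scene [0.5692 0.3403] 0.0011290886914062052 62
scene [0.5822 0.2777] 0.0008706339878498259 54
scene [0.594  0.2156] 0.001251431216577088 53
scene [0.6067 0.1526] 0.0015025631563044819 50
[0.0639 0.0633 0.0643]
side [0.5736 0.3416] 0.0008931350264173997 54
side [0.5857 0.2786] 0.0009113746190289421 52
side [0.5983 0.2159] 0.001116005192744052 49
side [0.6104 0.1534] 0.001429491770931465 45
[0.0641 0.0639 0.0637]
```

Both views give 64 mm spacing, but they differ by 4 mm in x. I'll move over the area and refine with the wrist camera.

>>> send_rows(
  motion=[0.1,-0.02,-0.03,0,0,0,0.25,-0.06,-0.07,0,0,0,0.42,-0.1,-0.1,0,0,0,0.6,-0.15,-0.15,0,0,0,0.78,-0.2,-0.2,0,0,0,0.92,-0.23,-0.23,0,0,0,1,-0.25,-0.25,0,0,0,1,-0.25,-0.25,0,0,0,1,-0.25,-0.25,0,0,0],
  jaw=1,
  grip_force=20,
)

```text
time_s: 0.85
tool_pos: [0.5246, 0.2005, 0.2552]
orientation: [0.0, 0.706, 0.708, -0.0]
ft_force: [-0.2, 0.1, -0.4]
finger_gap: 0.0941
grip_force: 0.0
```

```bash
cat > w.py <<'E'
from h import *
def meas(tag):
    s=r.sense();im,d=r.snapshot("wrist");cv2.imwrite(f"pics/{tag}.png",im)
    K,T=cam("wrist",s);W=cloud(d,K,T);x,y,z=np.moveaxis(W,2,0)
    print(s["time_s"],s["tool_pos"],"cam",T[:3,3])
    print("table",np.nanmedian(z[abs(z)<.006]))
    m=((abs(z-.032)<.003)&(x>.5)&(x<.72)&(y>.1)&(y<.45)).astype(np.uint8)
    cs,h=cv2.findContours(m,cv2.RETR_CCOMP,cv2.CHAIN_APPROX_NONE)
    for c,hh in zip(cs,h[0] if len(cs) else []):
        if hh[3]>=0 and cv2.contourArea(c)>40:
            p=np.array([onplane(u,v,.032,K,T)[:2] for u,v in c[:,0]]);print("pocket",*fitc(p,.020))
    for n,a,zt in(("40",(.441,.306),.04),("54",(.4447,.1105),.054),("68",(.469,.194),.068),("82",(.462,.3766),.082)):
        q=W[(np.hypot(x-a[0],y-a[1])<.025)&(z>.013)&(z<.034)]
        t=W[(np.hypot(x-a[0],y-a[1])<.025)&(abs(z-zt)<.003)]
        if len(q)>20: print(n,"barrel",*fitc(q,.017),len(q),"top",t.mean(0) if len(t) else "")
E
python3 -c "
from w import *
meas('w1')"
```

```text
0.85 [0.5246 0.2005 0.2552] cam [0.5245 0.2802 0.4354]
table 0.0010302950916001863
pocket [0.6096 0.151 ] 0.0005296664241208631
pocket [0.5974 0.2135] 0.00039792280589321587
pocket [0.5851 0.276 ] 0.0004517008206344705
pocket [0.5728 0.3385] 0.00031581535194051346
40 barrel [0.4425 0.3064] 0.00035654226262846076 93 top [0.443  0.3063 0.0407]
54 barrel [0.4455 0.1111] 0.0004288659327889238 163 top [0.446  0.1124 0.0546]
68 barrel [0.4703 0.1947] 0.0002903159428644522 97 top [0.4709 0.1955 0.0684]
82 barrel [0.4634 0.3771] 0.000341188662248128 151 top [0.464  0.376  0.0821]
```

View pics/w1.png

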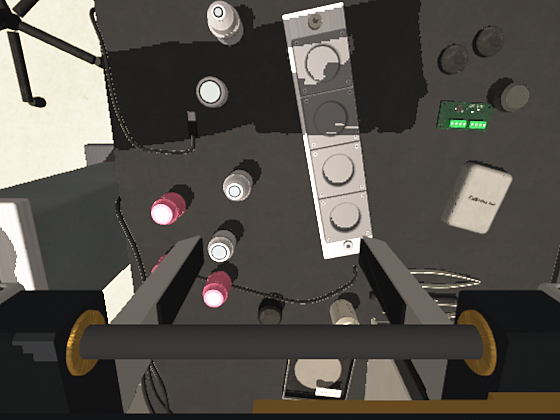

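The wrist fits are sharp, with residuals under 0.6 mm and 63.7 mm spacing. The screw is at (314,20), beyond the +y seat, and the other end has only a flat head at (347,243).

First I'll take objective_82 to seat_d, starting with a hover.

>>> send_rows(
  motion=[0.1,-0.04,0,0,0,0,0.25,-0.09,0.05,0,0,0,0.43,-0.15,0.1,0,0,0,0.6,-0.21,0.2,0,0,0,0.76,-0.26,0.32,0,0,0,0.85,-0.3,0.46,0,0,0,0.884,-0.307,0.6,0,0,0,0.884,-0.307,0.7,0,0,0,0.884,-0.307,0.775,0,0,0,0.884,-0.307,0.775,0,0,0,0.884,-0.307,0.775,0,0,0],
)

```text
time_s: 1.82
tool_pos: [0.4634, 0.375, 0.0989]
orientation: [-0.0, 0.708, 0.706, -0.002]
ft_force: [1.1, -0.2, 0.8]
finger_gap: 0.0937
grip_force: 0.0
```

>>> send_rows(
  motion=[0.01,0,0.1,0,0,0,0.01,0,0.22,0,0,0,0.01,0,0.33,0,0,0,0.01,0,0.39,0,0,0,0.01,0,0.415,0,0,0,0.01,0,0.415,0,0,0,0.01,0,0.415,0,0,0],
)

```text
time_s: 2.4
tool_pos: [0.4648, 0.3791, 0.0187]
orientation: [0.0, 0.707, 0.707, 0.001]
ft_force: [-0.6, -0.4, 0.5]
finger_gap: 0.0939
grip_force: 0.0
```

>>> send_rows(
  motion=[0,0,0,0,0,0,0,0,0,0,0,0,0,0,0,0,0,0,0,0,0,0,0,0,0,0,0,0,0,0,0,0,0,0,0,0,0,0,0,0,0,0,0,0,0,0,0,0],
  jaw=-1,
  grip_force=20,
)

```text
time_s: 3.07
tool_pos: [0.4635, 0.3788, 0.0174]
orientation: [-0.0, 0.707, 0.707, -0.0]
ft_force: [-0.1, -0.4, 0.2]
finger_gap: 0.0441
grip_force: 0.0
```

>>> send_rows(
  motion=[-0.008,0,0.005,0,0,0,-0.008,0,0.005,0,0,0,-0.008,0,0.005,0,0,0,-0.008,0,0.005,0,0,0],
)

```text
time_s: 3.4
tool_pos: [0.4633, 0.3769, 0.0162]
orientation: [-0.0, 0.707, 0.707, -0.0]
ft_force: [-0.2, -0.9, 0.2]
finger_gap: 0.0334
grip_force: 20.0
```

>>> send_rows(
  motion=[0,0,-0.06,0,0,0,0,0,-0.18,0,0,0,0,0,-0.33,0,0,0,-0.06,0.05,-0.44,0,0,0,-0.18,0.13,-0.5,0,0,0,-0.33,0.24,-0.52,0,0,0,-0.49,0.36,-0.52,0,0,0,-0.65,0.48,-0.52,0,0,0,-0.8,0.6,-0.52,0,0,0,-0.92,0.69,-0.52,0,0,0,-1,0.731,-0.52,0,0,0,-1,0.731,-0.52,0,0,0],
)

```text
time_s: 4.4
tool_pos: [0.6121, 0.1731, 0.121]
orientation: [0.001, 0.709, 0.705, 0.0]
ft_force: [0.4, 0.6, -1.9]
finger_gap: 0.0333
grip_force: 20.0
```

>>> send_rows(
  motion=[-0.06,0,0,0,0,0,-0.12,0,0.0,0,0,0,-0.13,0,0.08,0,0,0,-0.13,0,0.18,0,0,0,-0.13,0,0.26,0,0,0,-0.13,0,0.3,0,0,0,-0.13,0,0.3,0,0,0,-0.13,0,0.3,0,0,0,-0.13,0,0.3,0,0,0],
)

```text
time_s: 5.15
tool_pos: [0.6106, 0.1516, 0.0618]
orientation: [0.001, 0.707, 0.707, 0.001]
ft_force: [-0.2, -0.4, -1.7]
finger_gap: 0.0332
grip_force: 20.0
```

>>> send_rows(
  motion=[-0.003,-0.005,0.04,0,0,0,-0.003,-0.005,0.08,0,0,0,-0.003,-0.005,0.11,0,0,0,-0.003,-0.005,0.125,0,0,0,-0.003,-0.005,0.125,0,0,0,-0.003,-0.005,0.125,0,0,0,-0.003,-0.005,0.125,0,0,0],
)

```text
time_s: 5.73
tool_pos: [0.6084, 0.1506, 0.036]
orientation: [-0.0, 0.707, 0.707, -0.0]
ft_force: [-3.6, 0.2, 6.4]
finger_gap: 0.0329
grip_force: 20.0
```

>>> send_rows(
  motion=[0,0,0,0,0,0,0,0,0,0,0,0,0,0,0,0,0,0,0,0,0,0,0,0,0,0,0,0,0,0,0,0,-0.1,0,0,0,0,0,-0.25,0,0,0,0,0,-0.4,0,0,0,0,0,-0.5,0,0,0,0,0,-0.5,0,0,0,0,0,-0.5,0,0,0],
  jaw=0.4,
)

```text
time_s: 6.65
tool_pos: [0.61, 0.1507, 0.137]
orientation: [0.001, 0.707, 0.707, 0.001]
ft_force: [0.2, 0.6, -0.8]
finger_gap: 0.0659
grip_force: 0.0
```

>>> send_rows(
  motion=[0.03,-0.1,0,0,0,0,0.09,-0.27,0,0,0,0,0.15,-0.44,0.05,0,0,0,0.19,-0.58,0.1,0,0,0,0.22,-0.67,0.2,0,0,0,0.22,-0.696,0.25,0,0,0,0.22,-0.696,0.25,0,0,0,0.22,-0.696,0.25,0,0,0,0.22,-0.696,0.25,0,0,0],
)

```text
time_s: 7.4
tool_pos: [0.4715, 0.1943, 0.0858]
orientation: [0.001, 0.707, 0.707, 0.001]
ft_force: [0.8, -0.6, -0.5]
finger_gap: 0.0657
grip_force: 0.0
```

Down 0.070, then close.

>>> send_rows(
  motion=[0.002,-0.005,0.08,0,0,0,0.002,-0.005,0.18,0,0,0,0.002,-0.005,0.28,0,0,0,0.002,-0.005,0.33,0,0,0,0.002,-0.005,0.345,0,0,0,0.002,-0.005,0.345,0,0,0,0.002,-0.005,0.345,0,0,0,0.002,-0.005,0.345,0,0,0],
)

```text
time_s: 8.07
tool_pos: [0.4702, 0.1952, 0.0178]
orientation: [0.001, 0.707, 0.707, 0.001]
ft_force: [0.3, -1.3, 0.2]
finger_gap: 0.0661
grip_force: 0.0
```

>>> send_rows(
  motion=[0,0,0,0,0,0,0,0,0,0,0,0,0,0,0,0,0,0,0,0,0,0,0,0,0,0,0,0,0,0,0,0,0,0,0,0,0,0,0,0,0,0,0,0,0,0,0,0],
  jaw=-1,
)

```text
time_s: 8.73
tool_pos: [0.469, 0.1951, 0.0167]
orientation: [0.0, 0.707, 0.707, 0.0]
ft_force: [0.8, -0.0, 1.5]
finger_gap: 0.0337
grip_force: 20.0
```

>>> send_rows(
  motion=[0,0,-0.06,0,0,0,0,0,-0.2,0,0,0,0,0.02,-0.34,0,0,0,0.01,0.1,-0.42,0,0,0,0.04,0.25,-0.45,0,0,0,0.06,0.41,-0.44,0,0,0,0.08,0.54,-0.42,0,0,0,0.09,0.62,-0.36,0,0,0,0.093,0.642,-0.28,0,0,0,0.093,0.642,-0.225,0,0,0,0.093,0.642,-0.225,0,0,0,0.093,0.642,-0.225,0,0,0],
)

```text
time_s: 9.73
tool_pos: [0.5946, 0.2132, 0.0594]
orientation: [-0.001, 0.707, 0.707, -0.002]
ft_force: [-0.2, 0.2, -2.5]
finger_gap: 0.0334
grip_force: 20.0
```

>>> send_rows(
  motion=[0,0.005,0.03,0,0,0,0,0.005,0.07,0,0,0,0,0.005,0.1,0,0,0,0,0.005,0.118,0,0,0,0,0.005,0.118,0,0,0,0,0.005,0.118,0,0,0,0,0.005,0.118,0,0,0],
)

```text
time_s: 10.32
tool_pos: [0.5981, 0.2136, 0.038]
orientation: [0.0, 0.707, 0.707, 0.0]
ft_force: [0.2, -0.2, -2.5]
finger_gap: 0.0336
grip_force: 20.0
```

>>> send_rows(
  motion=[0,0,0.005,0,0,0,0,0,0.01,0,0,0,0,0,0.01,0,0,0,0,0,0.01,0,0,0],
)

```text
time_s: 10.65
tool_pos: [0.5984, 0.2137, 0.0367]
orientation: [0.0, 0.707, 0.707, 0.0]
ft_force: [-0.9, 0.4, 2.8]
finger_gap: 0.0338
grip_force: 20.0
```

Contact with the pocket floor; releasing and rising.

>>> send_rows(
  motion=[0,0,0,0,0,0,0,0,0,0,0,0,0,0,0,0,0,0,0,0,0,0,0,0,0,0,0,0,0,0,0,0,-0.1,0,0,0,0,0,-0.25,0,0,0,0,0,-0.4,0,0,0,0,0,-0.5,0,0,0,0,0,-0.5,0,0,0,0,0,-0.5,0,0,0],
  jaw=0.4,
)

```text
time_s: 11.57
tool_pos: [0.5992, 0.2138, 0.1374]
orientation: [0.001, 0.707, 0.707, 0.001]
ft_force: [0.5, -0.2, 0.3]
finger_gap: 0.066
grip_force: 0.0
```

>>> send_rows(
  motion=[-0.06,-0.1,0,0,0,0,-0.16,-0.25,0,0,0,0,-0.27,-0.41,0,0,0,0,-0.38,-0.57,0.03,0,0,0,-0.47,-0.7,0.1,0,0,0,-0.513,-0.77,0.22,0,0,0,-0.513,-0.77,0.32,0,0,0,-0.513,-0.77,0.335,0,0,0,-0.513,-0.77,0.335,0,0,0,-0.513,-0.77,0.335,0,0,0],
)

```text
time_s: 12.4
tool_pos: [0.4442, 0.1111, 0.0686]
orientation: [-0.0, 0.707, 0.707, -0.0]
ft_force: [0.8, 0.2, 0.6]
finger_gap: 0.0658
grip_force: 0.0
```

>>> send_rows(
  motion=[0,0.004,0.07,0,0,0,0,0.004,0.16,0,0,0,0,0.004,0.23,0,0,0,0,0.004,0.262,0,0,0,0,0.004,0.262,0,0,0,0,0.004,0.262,0,0,0,0,0.004,0.262,0,0,0],
)

```text
time_s: 12.98
tool_pos: [0.4462, 0.1112, 0.0176]
orientation: [0.001, 0.707, 0.707, 0.001]
ft_force: [-0.2, -0.1, 0.5]
finger_gap: 0.0657
grip_force: 0.0
```

>>> send_rows(
  motion=[0,0,0,0,0,0,0,0,0,0,0,0,0,0,0,0,0,0,0,0,0,0,0,0,0,0,0,0,0,0,0,0,0,0,0,0,0,0,0,0,0,0,0,0,0,0,0,0],
  jaw=-1,
)

```text
time_s: 13.65
tool_pos: [0.445, 0.111, 0.0166]
orientation: [0.0, 0.707, 0.707, 0.0]
ft_force: [0.5, -0.8, 2.2]
finger_gap: 0.0335
grip_force: 20.0
```

>>> send_rows(
  motion=[0,0,-0.06,0,0,0,0,0,-0.2,0,0,0,0,0,-0.36,0,0,0,0.05,0.02,-0.48,0,0,0,0.18,0.1,-0.58,0,0,0,0.34,0.22,-0.62,0,0,0,0.51,0.35,-0.62,0,0,0,0.66,0.49,-0.62,0,0,0,0.77,0.61,-0.62,0,0,0,0.825,0.68,-0.62,0,0,0,0.825,0.7,-0.62,0,0,0,0.825,0.7,-0.62,0,0,0],
)

```text
time_s: 14.65
tool_pos: [0.5848, 0.2759, 0.1391]
orientation: [-0.0, 0.707, 0.707, -0.001]
ft_force: [-0.9, -0.6, -1.6]
finger_gap: 0.0332
grip_force: 20.0
```

>>> send_rows(
  motion=[0,0,0.06,0,0,0,0,0,0.16,0,0,0,0,0,0.28,0,0,0,0,0,0.36,0,0,0,0,0,0.39,0,0,0,0,0,0.39,0,0,0,0,0,0.39,0,0,0,0,0,0.39,0,0,0],
)

```text
time_s: 15.32
tool_pos: [0.5856, 0.2759, 0.0639]
orientation: [0.001, 0.707, 0.707, 0.001]
ft_force: [-1.0, 0.2, -1.5]
finger_gap: 0.0331
grip_force: 20.0
```

>>> send_rows(
  motion=[0,0,0.04,0,0,0,0,0,0.08,0,0,0,0,0,0.11,0,0,0,0,0,0.125,0,0,0,0,0,0.132,0,0,0,0,0,0.135,0,0,0,0,0,0.135,0,0,0,0,0,0.135,0,0,0],
)

```text
time_s: 15.98
tool_pos: [0.5841, 0.2759, 0.0365]
orientation: [-0.0, 0.707, 0.707, -0.001]
ft_force: [-4.3, -1.2, 6.8]
finger_gap: 0.0334
grip_force: 20.0
```

>>> send_rows(
  motion=[0,0,0,0,0,0,0,0,0,0,0,0,0,0,0,0,0,0,0,0,0,0,0,0,0,0,0,0,0,0,0,0,-0.1,0,0,0,0,0,-0.25,0,0,0,0,0,-0.4,0,0,0,0,0,-0.5,0,0,0,0,0,-0.5,0,0,0,0,0,-0.5,0,0,0],
  jaw=0.4,
)

```text
time_s: 16.9
tool_pos: [0.5859, 0.2763, 0.137]
orientation: [0.001, 0.707, 0.707, 0.002]
ft_force: [0.7, -0.7, -0.9]
finger_gap: 0.0661
grip_force: 0.0
```

>>> send_rows(
  motion=[0.02,-0.1,0,0,0,0,0.05,-0.27,0,0,0,0,0.09,-0.44,0.04,0,0,0,0.12,-0.58,0.1,0,0,0,0.14,-0.68,0.2,0,0,0,0.152,-0.715,0.32,0,0,0,0.152,-0.715,0.38,0,0,0,0.152,-0.715,0.385,0,0,0,0.152,-0.715,0.385,0,0,0,0.152,-0.715,0.385,0,0,0],
)

```text
time_s: 17.73
tool_pos: [0.4433, 0.3064, 0.0589]
orientation: [0.0, 0.707, 0.707, 0.001]
ft_force: [0.1, 0.1, -0.3]
finger_gap: 0.0657
grip_force: 0.0
```

>>> send_rows(
  motion=[0,-0.002,0.06,0,0,0,0,-0.002,0.13,0,0,0,0,-0.002,0.19,0,0,0,0,-0.002,0.212,0,0,0,0,-0.002,0.212,0,0,0,0,-0.002,0.212,0,0,0,0,-0.002,0.212,0,0,0],
)

```text
time_s: 18.32
tool_pos: [0.4421, 0.3066, 0.0166]
orientation: [0.0, 0.707, 0.707, 0.001]
ft_force: [-0.2, 0.0, 0.4]
finger_gap: 0.0658
grip_force: 0.0
```

>>> send_rows(
  motion=[0,0,0,0,0,0,0,0,0,0,0,0,0,0,0,0,0,0,0,0,0,0,0,0,0,0,0,0,0,0,0,0,0,0,0,0,0,0,0,0,0,0,0,0,0,0,0,0],
  jaw=-1,
)

```text
time_s: 18.98
tool_pos: [0.4416, 0.3065, 0.0163]
orientation: [0.0, 0.707, 0.707, 0.0]
ft_force: [0.3, -0.4, 1.5]
finger_gap: 0.0336
grip_force: 20.0
```

>>> send_rows(
  motion=[0,0,-0.06,0,0,0,0,0,-0.2,0,0,0,0.01,0.02,-0.34,0,0,0,0.03,0.1,-0.42,0,0,0,0.06,0.25,-0.45,0,0,0,0.1,0.41,-0.44,0,0,0,0.14,0.55,-0.42,0,0,0,0.16,0.63,-0.36,0,0,0,0.16,0.656,-0.28,0,0,0,0.16,0.656,-0.23,0,0,0,0.16,0.656,-0.23,0,0,0,0.16,0.656,-0.23,0,0,0],
)

```text
time_s: 19.98
tool_pos: [0.5708, 0.3379, 0.061]
orientation: [-0.001, 0.707, 0.707, -0.002]
ft_force: [0.3, 0.2, -1.5]
finger_gap: 0.0333
grip_force: 20.0
```

>>> send_rows(
  motion=[0,0,0,0,0,0,0,0,0.03,0,0,0,0,0,0.07,0,0,0,0,0,0.1,0,0,0,0,0,0.118,0,0,0,0,0,0.126,0,0,0,0,0,0.13,0,0,0,0,0,0.13,0,0,0,0,0,0.13,0,0,0],
)

```text
time_s: 20.73
tool_pos: [0.5729, 0.3385, 0.0363]
orientation: [0.0, 0.707, 0.707, 0.0]
ft_force: [-1.5, -1.0, 1.0]
finger_gap: 0.0334
grip_force: 20.0
```

>>> send_rows(
  motion=[0,0,0,0,0,0,0,0,0,0,0,0,0,0,0,0,0,0,0,0,0,0,0,0,0,0,0,0,0,0,0,0,-0.1,0,0,0,0,0,-0.25,0,0,0,0,0,-0.45,0,0,0,0,0,-0.65,0,0,0,-0.1,-0.1,-0.85,0,0,0,-0.25,-0.2,-1,0,0,0,-0.25,-0.2,-1,0,0,0],
  jaw=0.4,
)

```text
time_s: 21.73
tool_pos: [0.5338, 0.2876, 0.2425]
orientation: [0.002, 0.707, 0.707, 0.004]
ft_force: [1.4, 0.6, 1.1]
finger_gap: 0.0658
grip_force: 0.0
```

>>> send_rows(
  motion=[-0.15,-0.1,0,0,0,0,-0.35,-0.15,0,0,0,0,-0.5,-0.2,0,0,0,0,-0.5,-0.2,0,0,0,0,-0.5,-0.2,0,0,0,0],
)

```text
time_s: 22.15
tool_pos: [0.4922, 0.1875, 0.2353]
orientation: [-0.0, 0.708, 0.706, -0.0]
ft_force: [0.2, 0.1, 0.1]
finger_gap: 0.0658
grip_force: 0.0
```

Run:
```python
from h import *
s=r.sense();K,T=cam("wrist",s);im,d=r.snapshot("wrist");W=cloud(d,K,T);x,y,z=np.moveaxis(W,2,0)
print(s["time_s"],s["tool_pos"],s["ft_force"])
for n,c,L in(("40",(.5728,.3385),.04),("54",(.5851,.276),.054),("68",(.5974,.2135),.068),("82",(.6096,.151),.082)):
    m=(np.hypot(x-c[0],y-c[1])<.024)
    b=W[m&(z>.035)&(z<.056)];t=W[m&(z>.02+L-.004)]
    print(n,"barrel off",fitc(b,.017)[0]-c,len(b),"top off",np.median(t,0)-np.r_[c,L+.02],len(t),"zmax",np.nanmax(z[m]))
im2,_=r.snapshot("scene");cv2.imwrite("pics/f.png",np.hstack([cv2.resize(im[:300,180:480],(400,400)),cv2.resize(im2[150:310,130:290],(400,400))]))
```

```text
22.15 [0.4922 0.1875 0.2353] [0.2286 0.0569 0.0754]
40 barrel off [ 0.0004 -0.0001] 176 top off [-0.0003 -0.0007  0.0012] 987 zmax 0.06391423188645362
54 barrel off [-0.0006 -0.0004] 132 top off [-0.0019 -0.0005  0.0013] 622 zmax 0.07772123183491714
68 barrel off [ 0.0013 -0.0004] 149 top off [-0.0002  0.0004  0.0009] 413 zmax 0.0915217859394839
82 barrel off [-0.0009 -0.0003] 203 top off [-0.0024  0.0013  0.0004] 244 zmax 0.10533227072383705
```

View pics/f.png

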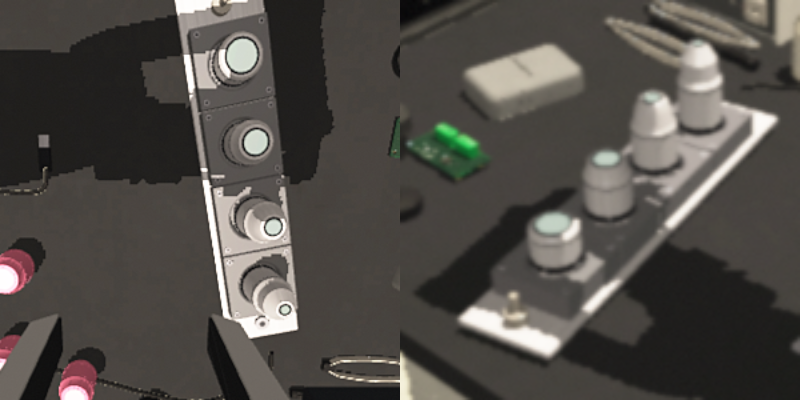

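The picture shows all four objectives upright in their pockets. The shortest is next to the thumb screw (right half, (513,310)) and the longest is at the far end. They sit within about 1.5 mm of centre, with their tops at seated height to about 1 mm.

```bash
python3 -c "
from station import r
print(r.close_job())"
```

```text
the job is handed in; nothing more can be done
None
```

The four objectives are back in the rack in length order, shortest next to the thumb screw; my last check showed all upright, seated and within about 1.5 mm of centre. The job is handed in at about 22 s; no verdict was returned.

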